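# Fill the pedal burn-in rack

## Robot

A 6-joint arm with a two-finger parallel gripper is mounted at the origin on the work surface. World frame = base frame: x ahead of the robot, y to its left, z up, the work surface at z = 0. Lengths are in mm, angles in rad, forces in N, time in s.
With the tool pointing down it reaches from about 350 to 975 mm from the base axis. Payload 4.9 kg.
Tool frame: the origin (TCP) lies midway between the tips of the shut fingers; the grasp point (between the pads) lies 19 mm behind it; z points along the fingers, y is the line along which they close (so a half turn about z gives the same grasp; the last joint's range is limited). The gripper opens to 85 mm and grips with 20 to 120 N. Pads are 22 mm wide; open, the fingers measure 114 mm over their backs; the gripper's body (76 mm by 85 mm) begins 54 mm behind the grasp point. The pads swing forward as they close: fully open they stand 13 mm farther back than shut.
Start: joints at [1.001, 0.053, 1.613, -0, 1.476, -0.119], TCP at [272.291, 562.547, 231.304] pointing down, gripper open.
Joint ranges: [-3.01, 3.01], [-1.01, 2.22], [0.06, 2.58], [-1.02, 4.17], [0.09, 2.62], [-3.14, 3.14]. Speed limits (rad/s): [2.57, 2.57, 3.14, 3.14, 3.14, 3.14].

## Interface

Orientations are given as a unit quaternion [x, y, z, w].
In Python, from cell import arm, optics, close_job gives the robot as it stands. The module is installed in compiled form; this text tells all that it offers. Calls block until the motion is done:
- arm.move_pose(position, orientation): joint-space move of the TCP to a pose.
- arm.line_to(position, rotation=None, rate=150, threshold=None): straight line of the TCP; rotation=None keeps the orientation; rate is the mean speed in mm/s. With threshold (N) it stops when the force on the tool has changed by that much, and returns True; else False.
- arm.goto_joints(angles): joint-space move.
- arm.open_gripper() and arm.grab(strength=None): open the fingers fully, or close them until they stop; strength is the grip in N (None keeps the last).
- arm.dwell(seconds).
- arm.solve_ik(position, orientation): joint angles nearest the present ones, or None.
- optics.camera(name): name is "side" or "top"; returns a dict with "image" (420x560x3 uint8, red, green, blue), "depth" (420x560 float32, mm along the optical axis (not along the pixel's ray), 0 where there is no reading), "fovy" (degrees; the focal length in pixels is half the picture's height over the tangent of half this angle, whatever the lens; pixels are square), "cx", "cy" (the principal point, pixels), "world_from_camera" (4x4, takes a point from camera to world coordinates). Camera axes: x right, y up, looking along -z (the intrinsics and any distortion apply to the point x, -y, -z); pixel columns grow to the right and rows downward; lengths in mm; the calibration is good to about 2 mm. A picture is of the moment at which its call begins.
A pose or a line that the arm cannot do raises arm.MotionError and nothing moves.
- close_job(): hands the job in; it is judged then, once.
Readings, each from a call of its own:
- arm.get_t(): time.
- arm.get_joint_positions(): joint angles.
- arm.get_joint_velocities(): joint speeds.
- arm.get_joint_efforts(): joint torques, N m.
- arm.get_eef_pos(): TCP position.
- arm.get_ee_rot(): TCP orientation.
- arm.get_force(): force on the tool from outside, world axes, zero at the start.
- arm.get_moment(): the same for the moment, N m.
- arm.get_width(): finger opening in mm.
- arm.get_finger_force(): force on a finger pad.
Only numpy, scipy, OpenCV 4.12 (cv2) and the standard library are available. Lean on these libraries where they do the work, as an engineer would, in place of code of your own. Each camera call takes 0.05 s, during which the arm holds its last target. There are 200 camera calls.

## Task

Flip the isolator off, then press every waiting white pedal down into the row in the red burn-in rack, between or beside the green ones and facing the same way, easing the neighbours apart without toppling any, until all pedals sit upright and square, flat on the rack's floor. With all of them seated, flip the isolator back on; leave the tape, the can and the screwdriver alone.

Things in the scene. Friction and masses are not known exactly. Their poses are not given: they have to be found in the camera images.
- rack: Fixed red burn-in rack: a shallow tray, open above, for nine pedals side by side along its y, knob ends to its +x (away from the robot). Origin: middle of its underside. Contact floor at z = 8 mm. Side walls: inner faces at y = +-174 mm, 6 mm thick, tops z = 30 mm. Lips along front and back: inner faces at x = +-35.5 mm, 6 mm thick, tops z = 14 mm. Nine pedals leave 24 mm over; pressing one in takes about 10 N
- isolator (a joint): Isolator handle, weighted to fall over centre to either end: +0.55 rad = ON (leaning to the box's +x, away from the robot, to the red dot), -0.55 = OFF (leaning to -x, towards the robot, to the white dot), 0 = upright. About 1 N at the grip carries it past upright; it then drops to the other end by itself
- isolator_grip (a point): Centre of the orange grip on the isolator handle (grip 22 mm along the swing, 44 mm wide across it, 30 mm tall), 65 mm from the hinge axis; a steel bar 10 x 18 mm joins it to the hinge. Its axes turn with the handle: y is the hinge axis
- isolator_box: Grey isolator box, fixed to the bench, 110 x 75 x 40 mm (x, y, z), origin at the middle of its underside. The hinge axis is along its y, 50 mm above the origin; the hinge cheeks reach to z = 62 mm. Its x axis is the swing direction
- pedalA_mid (a point): Middle of a waiting white pedal with black knob (three or all of the four are there, None if absent): 66 mm long (x), 36 mm wide (y), 36 mm tall, slick, long edges rounded (10 mm below, 12 mm above), 0.15 to 0.22 kg; on top a footswitch 20 mm behind the middle and a knob 20 mm before it, both 10 mm high. Underside 18 mm below this point. x to the knob end, z up
- pedalA_knob_end (a point): Middle of that pedal's knob end face, 33 mm along its x from the middle, same axes
- pedalB_mid (a point): Middle of a waiting white pedal with black knob (three or all of the four are there, None if absent): 66 mm long (x), 36 mm wide (y), 36 mm tall, slick, long edges rounded (10 mm below, 12 mm above), 0.15 to 0.22 kg; on top a footswitch 20 mm behind the middle and a knob 20 mm before it, both 10 mm high. Underside 18 mm below this point. x to the knob end, z up
- pedalB_knob_end (a point): Middle of that pedal's knob end face, 33 mm along its x from the middle, same axes
- pedalC_mid (a point): Middle of a waiting white pedal with black knob (three or all of the four are there, None if absent): 66 mm long (x), 36 mm wide (y), 36 mm tall, slick, long edges rounded (10 mm below, 12 mm above), 0.15 to 0.22 kg; on top a footswitch 20 mm behind the middle and a knob 20 mm before it, both 10 mm high. Underside 18 mm below this point. x to the knob end, z up
- pedalC_knob_end (a point): Middle of that pedal's knob end face, 33 mm along its x from the middle, same axes
- pedalD_mid (a point): Middle of a waiting white pedal with black knob (three or all of the four are there, None if absent): 66 mm long (x), 36 mm wide (y), 36 mm tall, slick, long edges rounded (10 mm below, 12 mm above), 0.15 to 0.22 kg; on top a footswitch 20 mm behind the middle and a knob 20 mm before it, both 10 mm high. Underside 18 mm below this point. x to the knob end, z up
- pedalD_knob_end (a point): Middle of that pedal's knob end face, 33 mm along its x from the middle, same axes
- row1_mid (a point): Middle of a green pedal with yellow knob, already home in the rack, same shape as the white ones: 66 mm long (x), 36 mm wide (y), 36 mm tall, slick, long edges rounded (10 mm below, 12 mm above), 0.15 to 0.22 kg; on top a footswitch 20 mm behind the middle and a knob 20 mm before it, both 10 mm high. Underside 18 mm below this point. x to the knob end, z up
- row2_mid (a point): Middle of a green pedal with yellow knob, already home in the rack, same shape as the white ones: 66 mm long (x), 36 mm wide (y), 36 mm tall, slick, long edges rounded (10 mm below, 12 mm above), 0.15 to 0.22 kg; on top a footswitch 20 mm behind the middle and a knob 20 mm before it, both 10 mm high. Underside 18 mm below this point. x to the knob end, z up
- row3_mid (a point): Middle of a green pedal with yellow knob, already home in the rack, same shape as the white ones: 66 mm long (x), 36 mm wide (y), 36 mm tall, slick, long edges rounded (10 mm below, 12 mm above), 0.15 to 0.22 kg; on top a footswitch 20 mm behind the middle and a knob 20 mm before it, both 10 mm high. Underside 18 mm below this point. x to the knob end, z up
- row4_mid (a point): Middle of a green pedal with yellow knob, already home in the rack, same shape as the white ones: 66 mm long (x), 36 mm wide (y), 36 mm tall, slick, long edges rounded (10 mm below, 12 mm above), 0.15 to 0.22 kg; on top a footswitch 20 mm behind the middle and a knob 20 mm before it, both 10 mm high. Underside 18 mm below this point. x to the knob end, z up
- row5_mid (a point): Middle of a green pedal with yellow knob, already home in the rack, same shape as the white ones: 66 mm long (x), 36 mm wide (y), 36 mm tall, slick, long edges rounded (10 mm below, 12 mm above), 0.15 to 0.22 kg; on top a footswitch 20 mm behind the middle and a knob 20 mm before it, both 10 mm high. Underside 18 mm below this point. x to the knob end, z up
- tape_roll: Bystander: yellow roll of tape lying flat, 90 mm across, 25 mm tall, origin in the middle of its underside
- cleaner_can: Bystander: blue can, 54 mm across, 150 mm tall, origin in the middle of its underside
- screwdriver: Bystander: screwdriver lying on the bench, its origin near its middle
Things that resemble listed ones, but are neither listed nor needed, are in the scene too. Leave any blue or orange look-alike of the part that bears row2_mid alone.

How it is judged:
By the outcome, as a careful person would: the job done as asked, in the order asked, and still so for the second after the job is handed in, with the robot touching nothing.
Of pedalA, pedalB, pedalC, pedalD only 3 to 4 are there at a start; the rules pass over those that are not, and their reading is None.
At some moment in a run one of pedalA, pedalB, pedalC, pedalD may be knocked a few centimetres aside while the robot is not near it.
Once in a run the grip may slacken for a moment while it holds something.
It also fails if it takes over 210 s, if anything falls off the work surface, if the arm or the gripper's body presses on something with over 40 N, if the wrist force passes 120 N, or if a joint passes its speed limit or range.

## Working session

There is one attempt and no reset: what is moved stays moved. The work goes in short steps, each a Python script; the robot and the scene stay as the last script left them, time stands still between calls to the robot, and variables do not carry over. Pictures are saved under pics/ and viewed, at most 14 in all, crops included, and the job is handed in when it is done.

```bash
mkdir -p pics; cat > h.py <<'E'
import numpy as np, cv2
from cell import arm, optics, close_job
from scipy.spatial.transform import Rotation as R
def snap(name,fn=None):
    c=optics.camera(name)
    if fn: cv2.imwrite('pics/'+fn,c['image'][:,:,::-1])
    return c
def world(c):
    d=c['depth'];h,w=d.shape
    f=h/2/np.tan(np.radians(c['fovy'])/2)
    v,u=np.mgrid[:h,:w]
    x=(u-c['cx'])/f*d;y=-(v-c['cy'])/f*d
    P=np.stack([x,y,-d,np.ones_like(d)],-1)@np.array(c['world_from_camera']).T
    P=P[...,:3];P[d==0]=np.nan
    return P
E
python3 - <<'E'
from h import *
for n in('top','side'):
    c=snap(n,n+'0.png');print(n,{k:v for k,v in c.items() if k not in('image','depth')})
    np.savez('/tmp/'+n+'.npz',P=world(c),I=c['image'])
print(arm.get_t(),arm.get_ee_rot())
E
```

```text
top {'fovy': 52.19081309919695, 'cx': 281.3500994586235, 'cy': 208.25527039126257, 'world_from_camera': array([[-1.09094944e-03,  9.96758344e-01, -8.04463383e-02,
         5.10744866e+02],
       [-9.99999152e-01, -1.03021182e-03,  7.96509693e-04,
         1.58976636e+01],
       [ 7.11050914e-04,  8.04471390e-02,  9.96758623e-01,
         1.16844756e+03],
       [ 0.00000000e+00,  0.00000000e+00,  0.00000000e+00,
         1.00000000e+00]])}
side {'fovy': 42.60832282768764, 'cx': 289.0741081811441, 'cy': 207.11324601369415, 'world_from_camera': array([[ 9.80668019e-01,  1.55448354e-01, -1.18853044e-01,
         4.25426293e+02],
       [-1.94604508e-01,  7.11208515e-01, -6.75508353e-01,
        -9.93310547e+02],
       [-2.04773653e-02,  6.85578776e-01,  7.27710395e-01,
         1.21402373e+03],
       [ 0.00000000e+00,  0.00000000e+00,  0.00000000e+00,
         1.00000000e+00]])}
0.1 [ 2.23521041e-01  9.74698656e-01 -8.78973356e-04 -3.19711014e-04]
```

View pics/top0.png

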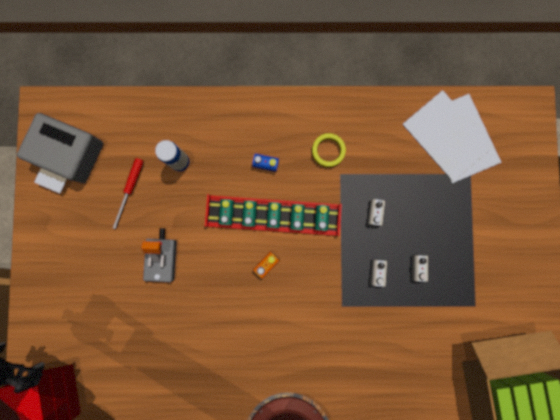

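View pics/side0.png

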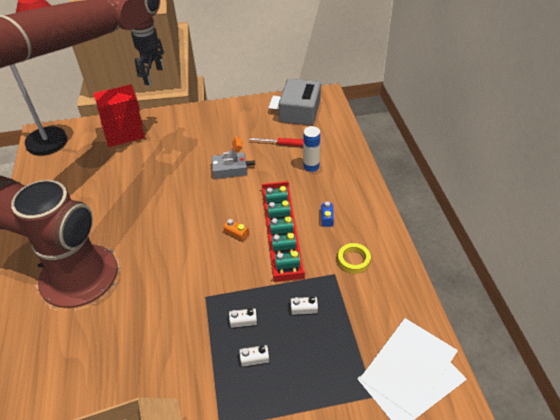

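The top view shows the rack at (207–340, 197–237) with five greens. Three white pedals sit at (377,212), (380,273) and (421,268). The isolator is at (160,260), the tape at (329,150), and there are blue and orange decoys.

```bash
cat >> h.py <<'E'
def blobs(P,I,kind,xr,yr,zr,mina=20):
    hsv=cv2.cvtColor(I,cv2.COLOR_RGB2HSV);H,S,V=[hsv[...,i].astype(int) for i in range(3)]
    m={'white':(S<60)&(V>130),'green':(H>60)&(H<95)&(S>60),'red':((H<6)|(H>172))&(S>150)&(V>80),'yellow':(H>24)&(H<36)&(S>120)&(V>120),'orange':(H>4)&(H<14)&(S>190)&(V>150),'any':H>-1}[kind]
    m=m&(P[...,0]>xr[0])&(P[...,0]<xr[1])&(P[...,1]>yr[0])&(P[...,1]<yr[1])&(P[...,2]>zr[0])&(P[...,2]<zr[1])
    n,L,st,ce=cv2.connectedComponentsWithStats(m.astype(np.uint8),connectivity=8)
    out=[]
    for i in range(1,n):
        if st[i,4]<mina: continue
        Q=P[L==i];r=cv2.minAreaRect(Q[:,:2].astype(np.float32))
        out.append(dict(px=ce[i].round(),n=int(st[i,4]),med=np.median(Q,0).round(1),c=np.round(r[0],1),s=np.round(r[1],1),a=round(r[2],1),lo=Q.min(0).round(0),hi=Q.max(0).round(0)))
    return out
E
python3 - <<'E'
from h import *
for n in('top','side'):
    d=np.load('/tmp/%s.npz'%n);P,I=d['P'],d['I']
    print('==',n)
    for k,xr,yr,zr in(('white',(350,800),(-500,-150),(25,70)),('green',(450,800),(-200,300),(20,70)),('red',(450,800),(-200,300),(5,45)),('yellow',(450,800),(-200,300),(30,75)),('orange',(400,800),(250,450),(50,200)),('any',(350,620),(240,450),(30,45))):
        print(k)
        for b in blobs(P,I,k,xr,yr,zr,8): print('  ',b['px'],b['n'],b['med'],b['c'],b['s'],b['a'],b['lo'],b['hi'])
d=np.load('/tmp/top.npz');I=d['I'][:,:,::-1]
a=cv2.resize(I[190:245,130:350],(792,198),interpolation=cv2.INTER_CUBIC)
b=cv2.resize(I[190:300,340:450],(396,396),interpolation=cv2.INTER_CUBIC)
e=cv2.resize(I[220:290,130:200],(396,396),interpolation=cv2.INTER_CUBIC)
cv2.imwrite('pics/crop.png',np.vstack([a,np.hstack([e,b])]))
E
```

```text
== top
white
   [377. 212.] 247 [ 589.4 -238.    35.4] [ 592.6 -240. ] [32.5 65. ] 81.0 [ 560. -259.   28.] [ 624. -220.   50.]
   [421. 269.] 243 [ 442.  -351.1   35.4] [ 444.6 -353.2] [31.1 63.3] 88.0 [ 413. -370.   27.] [ 476. -338.   53.]
   [380. 274.] 261 [ 429.2 -241.1   34.7] [ 432.1 -243. ] [32.8 65.2] 84.5 [ 400. -262.   26.] [ 465. -225.   49.]
green
   [227. 213.] 195 [591.8 155.3  41.9] [593.1 162.4] [36.5 61.1] 88.2 [563. 143.  21.] [623. 181.  48.]
   [250. 214.] 198 [586.6  94.9  42.4] [588.2 100.3] [35.2 62.8] 82.8 [557.  82.  21.] [618. 119.  48.]
   [274. 216.] 192 [583.7  34.3  42. ] [585.3  35.8] [34.5 61.1] 89.9 [555.  19.  33.] [616.  53.  50.]
   [297. 217.] 194 [578.3 -23.5  42.3] [579.1 -27.2] [35.1 60.9] 85.8 [549. -45.  29.] [610.  -8.  49.]
   [321. 218.] 199 [575.7 -86.6  42.1] [577.  -91.2] [34.1 60.8] 88.6 [ 547. -109.   20.] [608. -74.  51.]
red
   [272. 216.] 1076 [569.   45.7  13.1] [585.9  37.4] [359.7  85.3] 86.0 [ 531. -142.    5.] [639. 219.  40.]
yellow
   [272. 163.] 8 [721.4  39.7  46.4] [721.6  39.6] [5.5 6.9] 89.3 [718.  37.  42.] [725.  42
[... 2098 characters left out ...]
 [723.8  46.1] [28.3 11.8] 56.9 [713.  32.  36.] [728.  60.  51.]
   [288. 219.] 21 [601.8  36.2  55.7] [600.8  36.6] [21.9 14.8] 79.2 [595.  24.  42.] [609.  49.  59.]
   [241. 227.] 23 [464.1  44.3  47.2] [464.9  46.4] [14.4 32.5] 11.5 [457.  31.  34.] [472.  63.  54.]
   [290. 236.] 20 [595.1 -28.6  54.2] [593.6 -25.2] [13.4 24.5] 44.6 [589. -36.  43.] [604. -12.  60.]
   [294. 254.] 27 [593.3 -93.1  54.4] [591.9 -89.7] [14.3 22.6] 44.0 [ 586. -103.   42.] [603. -78.  60.]
orange
   [237. 143.] 72 [495.3 333.6 117.7] [497.7 335.8] [49.2 26.8] 83.9 [484. 311. 104.] [511. 360. 128.]
any
   [229. 164.] 450 [463.1 324.8  40.1] [477.7 335. ] [ 82.2 137.2] 86.0 [409. 296.  30.] [546. 379.  45.]
```

View pics/crop.png

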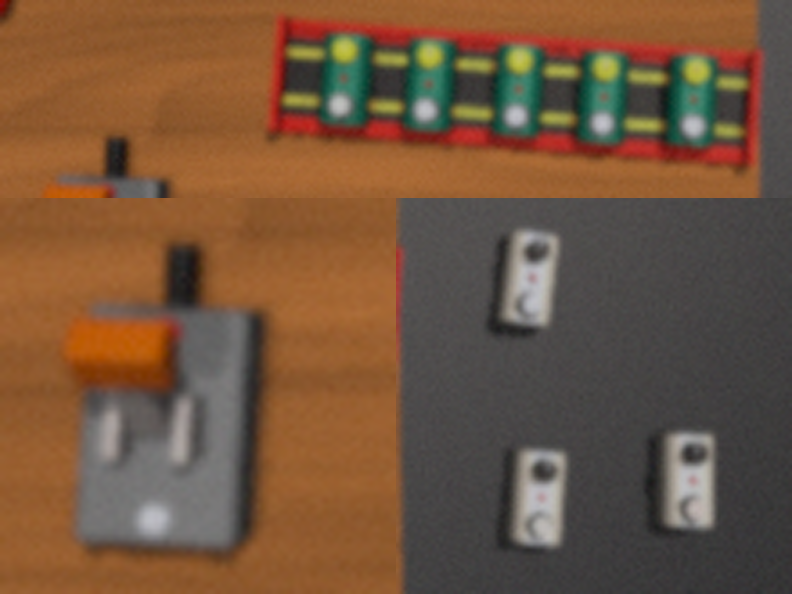

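Three whites are present, all with their knobs towards +x. The isolator leans +x (ON) with its hinge near (466, 337). I'll flip it off first.

```bash
cat >> h.py <<'E'
def down(th):
    y=np.array([np.cos(th),np.sin(th),0]);z=np.array([0,0,-1.]);x=np.cross(y,z)
    return R.from_matrix(np.stack([x,y,z],1)).as_quat()
def best(p,th):
    """of the two equivalent grasps take the one with the smaller last joint"""
    c=[]
    for t in(th,th+np.pi):
        j=arm.solve_ik(list(p),list(down(t)))
        if j is not None:c.append((abs(j[5]),t))
    return down(min(c)[1])
def fling(side,z=102):
    """push the handle towards -side; side=+1 starts beyond it"""
    q=best((466+side*100,337,220),np.pi/2)
    arm.grab(20)
    arm.move_pose([466+side*100,337,220],list(q))
    arm.line_to([466+side*100,337,z])
    print('hit',arm.line_to([466+side*10,337,z],rate=70,threshold=25),arm.get_eef_pos(),arm.get_force())
    arm.line_to([466+side*100,337,z]); arm.line_to([466+side*100,337,230])
E
python3 - <<'E'
from h import *
fling(1)
P=world(snap('side','side1.png'));c=snap('top');
I=c['image'];P=world(c)
for b in blobs(P,I,'orange',(380,800),(250,450),(50,200),8):print(b)
for b in blobs(P,I,'white',(350,800),(-500,-150),(25,70)):print(b['px'],b['c'],b['s'],b['a'],b['lo'],b['hi'])
print(arm.get_t())
E
```

```text
hit False [476.34061247 336.99251    102.03970119] [-0.43529403  0.888692    0.05739356]
{'px': array([154., 274.]), 'n': 43, 'med': array([438. , 323.7, 116.5]), 'c': array([433.2, 325.6]), 's': array([25.4, 14.5]), 'a': 7.7, 'lo': array([421., 318., 103.]), 'hi': array([445., 335., 124.])}
[377. 212.] [ 592.3 -240.2] [34.  65.2] 80.9 [ 560. -260.   26.] [ 625. -220.   50.]
[421. 269.] [ 443.6 -353. ] [32.3 65.2] 88.9 [ 411. -369.   25.] [ 476. -336.   51.]
[379. 274.] [ 431.7 -243.6] [33. 66.] 85.3 [ 398. -261.   25.] [ 466. -225.   51.]
6.4667
```

```bash
cat >> h.py <<'E'
YAW=-0.067
def whites():
    c=snap('top');P=world(c)
    return [b for b in blobs(P,c['image'],'white',(350,800),(-500,-150),(25,70),100)]
def pick(x,y,th,z=10):
    q=best((x,y,150),th)
    arm.open_gripper();arm.move_pose([x,y,150],list(q));arm.line_to([x,y,z+25]);
    print('touch',arm.line_to([x,y,z],rate=60,threshold=12))
    arm.grab(60);arm.dwell(.2);print('w',arm.get_width(),arm.get_finger_force())
    arm.line_to([x,y,150]);print('w',arm.get_width(),arm.get_force())
def hover(x,y,z):
    arm.move_pose([x,y,150],list(best((x,y,150),YAW)));arm.line_to([x,y,z]);print(arm.get_width(),arm.get_eef_pos())
E
python3 - <<'E'
from h import *
arm.move_pose([560,0,230],list(best((560,0,230),0)))
pick(591,-240,np.radians(-8.5))
hover(588.5,132,70)
np.savez('/tmp/hov.npz',**{n+k:v for n in('top','side') for c in[snap(n,n+'2.png')] for k,v in(('P',world(c)),('I',c['image']))})
d=np.load('/tmp/hov.npz')
for n in('top','side'):
    for k,zr in(('white',(75,110)),('green',(20,60)),('yellow',(48,65))):
        print(n,k)
        for b in blobs(d[n+'P'],d[n+'I'],k,(480,700),(-200,260),zr,12):print(b['px'],b['n'],b['c'],b['s'],b['a'],b['lo'],b['hi'])
I=np.hstack([cv2.resize(cv2.imread('pics/side2.png')[150:290,220:320],(400,560)),cv2.resize(cv2.imread('pics/top2.png')[160:300,190:290],(400,560))])
cv2.imwrite('pics/hov.png',I);print(arm.get_t())
E
```

```text
touch False
w 64.3020638581645 68.11444774735719
w 64.73620784318761 [-0.01149756  0.84439771 -1.77129562]
64.76262776615515 [589.23826362 131.6791858   70.70473501]
top white
top green
[274. 215.] 194 [585.2  35.8] [34.5 60.9] 89.9 [555.  19.  33.] [616.  53.  49.]
[297. 218.] 195 [579.  -27.1] [35.2 60.9] 85.5 [549. -45.  32.] [610.  -8.  49.]
[321. 218.] 199 [576.7 -91.4] [33.9 61. ] 87.3 [ 547. -108.   28.] [608. -74.  49.]
[255. 216.] 20 [583.3  85.6] [ 4.6 24.9] 77.4 [571.  82.  20.] [595.  90.  43.]
top yellow
[274. 207.] 26 [605.4  35.5] [13.1 13.7] 89.8 [599.  29.  50.] [612.  42.  57.]
[298. 209.] 23 [598.9 -27.1] [13.1 10.9] 89.9 [593. -34.  49.] [604. -21.  56.]
[323. 210.] 29 [596.9 -93.2] [13.  15.3] 45.7 [ 591. -102.   49.] [604. -86.  59.]
side white
[278. 191.] 183 [589.4 120.7] [23.8 66.6] 84.8 [556. 109.  75.] [623. 133. 103.]
side green
[276. 199.] 67 [587.6 145.6] [11.8 59.3] 87.6 [558. 140.  20.] [617. 153.  44.]
[279. 211.] 217 [584.8 101.8] [62.1 44.6] 0.2 [554.  80.  20.] [616. 124.  51.]
[281. 227.] 221 [582.   32.5] [39.1 61.3] 78.9 [549.  14.  20.] [613.  51.  52.]
[283. 243.] 239 [576.4 -29.6] [36.4 63.8] 86.5 [544. -47.  20.] [608. -10.  51.]
[287. 262.] 252 [574.  -93.5] [36.9 63.1] 84.3 [ 542. -115.   20.] [605. -76.  51.]
side yellow
[285. 203.] 17 [606.5 103.3] [18.  11.9] 79.7 [600.  94.  50.] [613. 112.  59.]
[288. 219.] 18 [602.4  36.5] [21.5 11.7] 79.4 [596.  26.  51.] [609.  47.  59.]
[290. 236.] 19 [594.8 -28.2] [11.6 20.4] 31.6 [589. -37.  50.] [603. -18.  61.]
[294. 254.] 25 [595.  -93.1] [21.7 13.7] 78.6 [ 588. -104.   48.] [604. -84.  60.]
14.7833
```

View pics/hov.png

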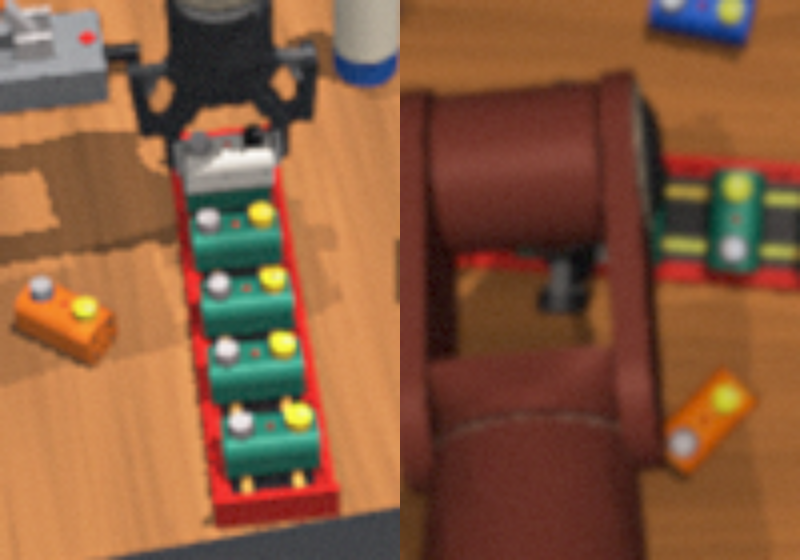

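The held pedal reads x = 589.4 in the side camera and 589.2 from the arm, so I trust the side camera's x. Now I'll press it in.

```bash
cat >> h.py <<'E'
def rackx(y): return 581.7+.065*(y-36.4)
def press(y,zend=18.5,x=None):
    x=rackx(y) if x is None else x
    q=list(arm.get_ee_rot())
    arm.grab(90)
    arm.line_to([x,y,60],rate=60);arm.dwell(.3);print(arm.get_eef_pos())
    for z in np.r_[np.arange(52,zend,-6),zend]:
        hit=arm.line_to([x,y,z],rate=25,threshold=40)
        print(z,hit,np.round(arm.get_eef_pos(),1),np.round(arm.get_force(),1),np.round(arm.get_moment(),2),round(arm.get_width(),1))
        if hit:break
E
python3 - <<'E'
from h import *
press(132)
c=snap('side','side3.png')
cv2.imwrite('pics/c3.png',cv2.resize(c['image'][150:290,200:340,::-1],(560,560)));print(arm.get_t())
E
```

```text
[588.09386916 132.00637597  60.21148141]
52.0 False [587.7 132.   51.6] [-0.   0.3 -1.5] [ 0.03  0.03 -0.05] 63.7
46.0 False [587.7 132.   45.7] [ 0.5  0.1 -1.5] [-0.02 -0.03  0.02] 64.8
40.0 False [587.6 132.   39.6] [ 0.4  0.9 -1.9] [-0.02  0.04  0.  ] 64.1
34.0 False [587.6 132.   33.6] [-1.  -0.5 -2.6] [-0.07  0.03  0.01] 64.0
28.0 False [587.7 132.   27.6] [ 0.8  0.2 -1.1] [0.01 0.05 0.  ] 64.1
22.0 False [589.3 132.   22.6] [ 4.3 -0.8 -1. ] [-0.05 -0.72 -0.03] 64.2
18.5 False [589.3 132.   19. ] [ 6.7  0.3 -1.3] [-0.04 -1.   -0.  ] 64.1
18.3833
```

View pics/c3.png

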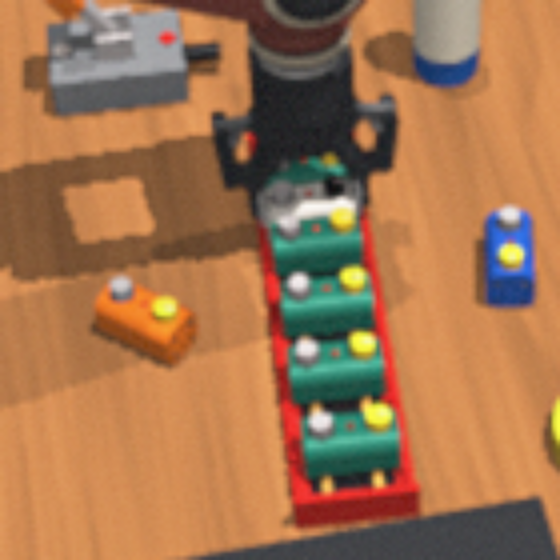

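```bash
python3 - <<'E'
from h import *
f=lambda m:print(m,np.round(arm.get_eef_pos(),1),np.round(arm.get_force(),1),np.round(arm.get_moment(),2))
for x in(589.5,590.5,591.5): arm.line_to([x,132,19],rate=15);arm.dwell(.2);f(x)
arm.line_to([590.8,132,19],rate=15);f('b')
print(arm.line_to([590.8,132,12],rate=12,threshold=12));f('down')
E
```

```text
589.5 [589.4 132.   19. ] [ 1.8 -0.9  0.3] [-0.04 -0.32 -0.05]
590.5 [590.3 132.   19. ] [-0.8 -0.4  3.6] [-0.05  0.06 -0.03]
591.5 [591.6 132.   19. ] [-0.3 -0.4  2.6] [-0.01  0.   -0.  ]
b [590.9 132.   19. ] [-0.1 -0.2  1.4] [-0.01 -0.19 -0.01]
True
down [591.7 132.1  19. ] [ 0.7 -0.4  2.6] [-0.06  0.   -0.04]
```

```bash
cat >> h.py <<'E'
def release():
    p=arm.get_eef_pos();arm.open_gripper();arm.dwell(.3);arm.line_to([p[0],p[1],150])
def look(name):
    arm.move_pose([430,-60,230],list(best((430,-60,230),0)))
    cs=[snap('top'),snap('side')]
    for n,c in zip(('top','side'),cs):
        P=world(c)
        for k,zr in(('green',(20,60)),('white',(25,65)),('yellow',(48,65))):
            print(n,k)
            for b in blobs(P,c['image'],k,(400,700),(-450,260),zr,12):
                if b['n']>100 or k=='yellow':print('  ',b['px'],b['n'],b['med'],b['c'],b['s'],b['a'],b['lo'],b['hi'])
    A=cv2.resize(cs[0]['image'][180:260,195:355,::-1],(600,300),interpolation=cv2.INTER_CUBIC)
    B=cv2.resize(cs[1]['image'][165:290,220:340,::-1],(288,300),interpolation=cv2.INTER_CUBIC)
    cv2.imwrite('pics/'+name,cv2.resize(np.hstack([A,B]),(800,270)));print(arm.get_t())
E
python3 - <<'E'
from h import *
release();look('l4.png')
E
```

```text
top green
   [224. 213.] 184 [591.6 163.   42.6] [593.2 168.2] [34.9 60.9] 89.9 [563. 151.  35.] [624. 186.  51.]
   [251. 214.] 192 [586.5  91.8  42.2] [588.1  95.3] [34.3 62.1] 85.9 [557.  78.  22.] [619. 114.  49.]
   [274. 216.] 192 [582.8  34.3  42.5] [585.1  35.9] [34.6 60.7] 89.9 [555.  19.  31.] [615.  53.  49.]
   [297. 217.] 194 [578.4 -23.5  42. ] [579.1 -27.1] [35.1 61. ] 85.6 [549. -45.  32.] [610.  -8.  49.]
   [321. 218.] 199 [575.7 -86.7  42. ] [576.8 -91.6] [34.3 60.8] 87.6 [ 547. -109.   21.] [607. -74.  47.]
top white
   [237. 213.] 273 [589.  131.1  43.4] [591.9 132.1] [32.7 64.8] 86.7 [560. 114.  36.] [624. 148.  55.]
   [421. 269.] 250 [ 441.9 -350.3   35.2] [ 444.5 -353.6] [32.3 63.6] 88.3 [ 413. -370.   27.] [ 476. -337.   50.]
   [380. 273.] 249 [ 431.7 -242.3   35.1] [ 432.5 -243.6] [32.2 64.4] 85.5 [ 400. -261.   27.] [ 466. -228.   52.]
top yellow
   [223. 204.] 28 [612.  167.   53.9] [612.7 166.5] [14.6 12.9] 45.4 [607. 159.  48.] [620. 175.  59.]
   [250. 206.] 27 [606.7  96.8  54.3] [608.   95.4] [13.2 13. ] 89.9 [601.  89.  51.] [615. 102.  58.]
   [27
[... 915 characters left out ...]
62.6] 86.4 [ 400. -262.   25.] [ 463. -222.   53.]
   [254. 355.] 342 [ 439.5 -359.3   35.6] [ 442.4 -352.8] [36.6 66.2] 89.3 [ 409. -371.   25.] [ 476. -334.   51.]
side yellow
   [282. 188.] 17 [609.8 164.5  55.8] [609.3 166.5] [17.3 12.4] 79.7 [604. 157.  50.] [617. 176.  60.]
   [285. 204.] 19 [605.   95.9  55.2] [606.1  94.8] [16.7 14.9] 85.2 [599.  87.  52.] [613. 104.  61.]
   [288. 219.] 18 [602.3  34.8  55.3] [602.5  36.9] [17.9 11.7] 79.5 [595.  27.  51.] [608.  45.  60.]
   [290. 236.] 19 [594.9 -29.1  54.9] [596.7 -29.2] [15.5 14. ] 85.5 [590. -37.  50.] [604. -21.  62.]
   [294. 254.] 24 [594.9 -92.9  55.5] [594.9 -93.5] [17.6 13.7] 78.1 [ 588. -103.   50.] [603. -84.  62.]
23.1
```

View pics/l4.png

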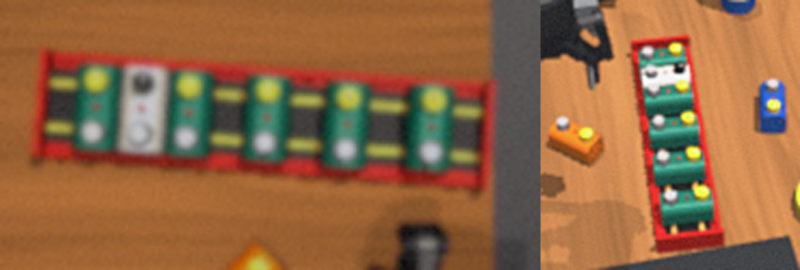

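The first white is seated between greens 1 and 2, at about (237,213). Next, the pedal at (432,-243) goes between greens 4 and 5.

```bash
sed -i 's/return 581.7/return 584/' h.py; cat >> h.py <<'E'
def place(y):
    hover(rackx(y),y,60);press(y,20)
    print(arm.line_to([rackx(y),y,13],rate=12,threshold=12),np.round(arm.get_eef_pos(),1),np.round(arm.get_force(),1))
E
python3 - <<'E'
from h import *
w=whites();print([(b['c'],b['a']) for b in w])
pick(432,-243.3,np.radians(-5))
place(-59)
w=arm.get_width();print(w)
release();look('l5.png')
E
```

```text
[(array([ 444.5, -352.7]), 88.6), (array([ 431.8, -243. ]), 84.7)]
touch False
w 64.90699295914692 67.76326654013246
w 64.84777027096895 [-0.56340358  0.96237394 -2.19924992]
64.80952872458454 [578.3885705  -59.64317766  60.91718243]
[577.75556183 -58.98617154  59.94057192]
52 False [577.5 -59.   51.6] [-0.3 -0.8 -2. ] [ 0.02 -0.02  0.01] 64.2
46 False [577.6 -58.9  45.7] [-0.5  0.6 -0.7] [-0.04 -0.03 -0.07] 64.1
40 False [577.6 -58.9  39.7] [ 0.3 -0.4 -1.5] [-0.01 -0.   -0.02] 63.8
34 False [577.5 -59.   33.6] [ 0.3 -0.1 -1.8] [ 0.03  0.02 -0.  ] 64.3
28 False [577.5 -58.9  27.6] [ 0.5 -0.5 -1.5] [-0.04  0.03 -0.03] 63.8
22 False [577.6 -59.   21.7] [-0.4  0.1 -1.2] [-0.   -0.01 -0.01] 64.0
20 False [577.7 -59.   19.9] [ 0.5  0.2 -1.8] [-0.02 -0.02  0.05] 64.3
True [578.8 -59.2  18.9] [-0.6  0.1  3.5]
63.80528385114365
top green
   [224. 213.] 186 [589.4 163.1  42.6] [593.2 169.4] [34.6 61.9] 86.1 [563. 151.  31.] [624. 186.  53.]
   [251. 214.] 195 [586.5  92.1  42.2] [588.   95.3] [34.1 62.3] 85.5 [557.  78.  22.] [618. 114.  49.]
   [274. 216.] 192 [583.6  34.3  42.2] [585.1  35.
[... 1724 characters left out ...]
9.6 65.6] 89.6 [ 544. -100.   26.] [609. -31.  62.]
   [254. 355.] 344 [ 439.5 -358.6   35.6] [ 441.9 -352.9] [37.7 66.6] 87.0 [ 409. -373.   25.] [ 476. -334.   52.]
side yellow
   [282. 188.] 19 [610.  167.1  55.3] [609.5 167.4] [20.3 12.3] 79.6 [602. 157.  49.] [617. 178.  59.]
   [285. 204.] 19 [604.7  94.7  55. ] [607.5  94.7] [14.5 21.6] 23.1 [599.  82.  49.] [614. 105.  62.]
   [288. 219.] 18 [601.3  33.6  55.3] [602.   36.3] [12.9 17.6] 4.0 [595.  28.  48.] [608.  46.  59.]
   [290. 235.] 19 [595.6 -23.7  54.8] [597.6 -20.8] [15.6 14.2] 3.1 [589. -28.  50.] [605. -14.  59.]
   [294. 254.] 22 [594.2 -94.9  55. ] [593.9 -93.3] [17.7 14.1] 89.7 [ 587. -102.   50.] [601. -84.  58.]
35.25
```

View pics/l5.png

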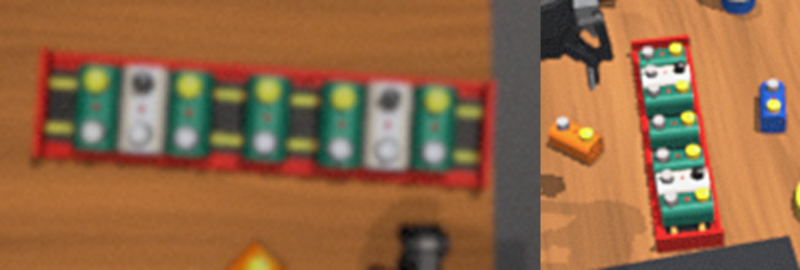

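The second is seated at (309,218). The third goes between greens 2 and 3.

```bash
python3 - <<'E'
from h import *
w=whites();print([(b['c'],b['a']) for b in w])
b=[b for b in w if b['c'][1]<-200][0]
pick(b['c'][0]-1,b['c'][1],np.radians(-2.5))
place(65)
release();look('l6.png')
E
```

```text
[(array([ 444.5, -353. ]), 89.6)]
touch False
w 64.77094766519835 68.10269771609455
w 64.9736084400831 [-0.09253466  0.62115124 -2.17316465]
64.85836403719746 [586.6558704   64.7274406   60.89356611]
[585.78846247  65.02759036  59.93469122]
52 False [585.6  65.   51.6] [ 0.7  0.7 -1.6] [-0.03  0.03  0.  ] 63.9
46 False [585.6  65.   45.7] [-0.5  0.3 -2.3] [-0.01  0.02  0.05] 63.8
40 False [585.6  64.9  39.6] [ 0.9 -0.7 -2.1] [-0.15 -0.03 -0.01] 64.0
34 False [585.5  65.   33.5] [ 0.1 -0.1 -1.2] [-0.2   0.01 -0.05] 63.9
28 False [585.6  65.   27.6] [ 0.  -0.3 -2.7] [-0.18  0.03  0.06] 63.9
22 False [585.6  65.   21.6] [-0.2  0.1 -2.3] [-0.17  0.04 -0.03] 64.1
20 False [585.8  65.   19.9] [-0.  -1.3 -2.9] [-0.19 -0.    0.02] 63.6
True [586.9  64.9  18.9] [-0.   1.1  4.5]
top green
   [223. 213.] 179 [591.8 166.1  42.5] [593.5 172.2] [32.8 62.4] 86.1 [563. 156.  33.] [624. 190.  50.]
   [249. 214.] 188 [586.5  97.4  42.2] [588.  100.5] [32.  61.2] 89.8 [557.  84.  34.] [619. 116.  48.]
   [276. 216.] 190 [583.6  26.4  42.2] [582.7  27.8] [34.4 60.9] 90.0 [552.  11.  31.] [613.  45.  49.
[... 1553 characters left out ...]
6  57.1] [70.2 65.2] 88.2 [552.  23.  29.] [618.  93.  61.]
   [284. 249.] 238 [568.6 -63.7  44.3] [576.8 -60.8] [66.9 66.1] 9.5 [544. -98.  27.] [610. -30.  59.]
side yellow
   [282. 187.] 15 [609.2 172.6  55.1] [610.1 170.9] [14.8 12.3] 85.6 [604. 163.  50.] [616. 178.  58.]
   [285. 204.] 22 [606.   99.   55.9] [605.9 100.5] [21.8 12. ] 79.4 [599.  89.  50.] [613. 111.  61.]
   [288. 221.] 24 [601.   28.5  54.7] [601.8  29.5] [14.1 17.8] 49.8 [593.  23.  48.] [610.  39.  61.]
   [290. 235.] 19 [596.1 -24.4  56. ] [595.2 -22.3] [14.1 19.5] 40.4 [590. -32.  50.] [605. -11.  60.]
   [294. 254.] 23 [594.2 -94.9  55.6] [594.8 -93.8] [17.8 13.7] 78.5 [ 587. -103.   52.] [602. -85.  62.]
48.5917
```

View pics/l6.png

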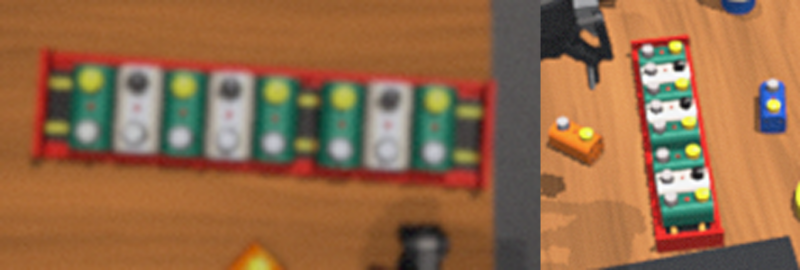

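All eight now stand seated and square. Next I'll flip the isolator back on.

```bash
python3 - <<'E'
from h import *
fling(-1)
look('l7.png')
c=snap('top','top7.png');snap('side','side7.png')
for b in blobs(world(c),c['image'],'orange',(380,800),(250,450),(50,200),8):print(b)
E
```

```text
hit False [455.63802962 337.01896664 101.94275754] [ 1.15827602 -0.1541711  -0.70136376]
top green
   [223. 212.] 177 [591.8 165.6  42.4] [593.3 173.2] [35.2 61.2] 89.7 [563. 156.  34.] [624. 191.  49.]
   [249. 214.] 188 [586.5  97.4  42.6] [587.9 100.4] [31.8 61.2] 89.7 [557.  84.  36.] [619. 116.  48.]
   [277. 216.] 191 [581.8  26.4  42.6] [582.7  27.8] [34.3 60.9] 89.5 [552.  11.  29.] [613.  45.  50.]
   [295. 217.] 198 [578.5 -20.8  42.1] [579.7 -22.4] [34.3 61.2] 88.8 [549. -40.  28.] [611.  -5.  48.]
   [323. 219.] 185 [575.6 -91.8  42.4] [577.2 -95.1] [32.3 61.1] 89.1 [ 547. -111.   32.] [608. -78.  49.]
top white
   [235. 213.] 274 [587.9 135.   43.1] [591.8 136.4] [32.5 64.7] 85.9 [560. 119.  36.] [624. 153.  60.]
   [263. 216.] 285 [581.1  63.4  43. ] [584.7  64.8] [33.2 65.9] 85.8 [552.  48.  35.] [618.  82.  58.]
   [309. 218.] 281 [575.7 -57.6  43.3] [578.4 -59. ] [32.8 65.2] 86.0 [547. -77.  36.] [611. -42.  57.]
top yellow
   [221. 204.] 31 [612.4 172.1  54.7] [613.4 171.2] [13.6 13.7] 1.1 [607. 164.  50.] [620. 178.  58.]
   [249. 206.] 26 [606.9  99.4  53.1] [607.
[... 1068 characters left out ...]
  55. ] [609.8 172.4] [15.4 13.7] 60.1 [603. 162.  49.] [616. 182.  59.]
   [285. 204.] 21 [606.3  99.2  54.9] [605.8 100. ] [20.6 11.9] 79.2 [599.  90.  51.] [613. 110.  59.]
   [288. 221.] 23 [600.7  27.4  55.2] [599.   28.3] [16.6 16.8] 31.0 [595.  17.  48.] [609.  39.  60.]
   [290. 235.] 19 [596.3 -22.9  55. ] [597.7 -23.5] [13.1 14.2] 77.5 [590. -30.  51.] [605. -16.  59.]
   [294. 254.] 23 [594.  -93.9  56.1] [594.6 -94.7] [16.9 15.1] 43.4 [ 588. -103.   49.] [602. -83.  60.]
56.5583
{'px': array([149., 244.]), 'n': 70, 'med': array([508.3, 341. , 118.1]), 'c': array([505. , 335.8]), 's': array([41.7, 19.3]), 'a': 85.9, 'lo': array([496., 315., 111.]), 'hi': array([516., 357., 125.])}
```

View pics/top7.png

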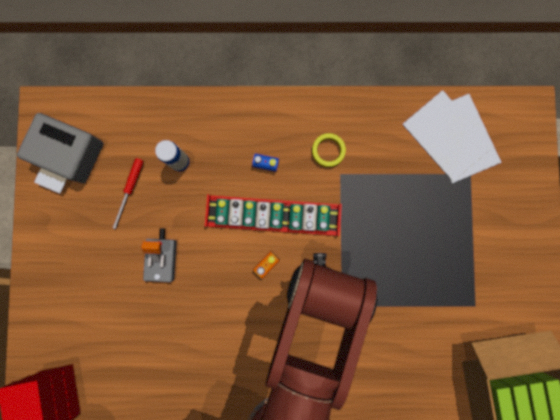

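The handle is back on the red-dot side at (149,244). All eight pedals are level in the row, and the bystanders haven't moved.

```bash
python3 -c "
from h import *
print(close_job())"
```

```text
the job is handed in; nothing more can be done
None
```

I turned the isolator off, seated all three waiting white pedals upright and flat in the rack row, turned the isolator back on, and handed the job in; the tape, can and screwdriver were not touched.

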